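# Hook the display bracket into the slotted stand and lock it

### The job

Hang the metal display bracket on the stand: put its two claws through the pair of slots in the stand's grey strip, then press it down until it is fully home on the slot bottoms and the spring latch has snapped out again and locked it. The strip may be clamped at any height on its post, so feel for the slots, and be gentle: never push on the stand with more than 50 N. Let go at the end, and leave the two thread spools and the small pot where they are.

Things in the scene. Friction and masses are not known exactly. Their poses are not given: they have to be found in the camera images.
- stand: Display stand, fixed: dark base plate 115 x 120 x 10 mm, aluminium post 126 mm high, and before the post a grey slotted strip 64 mm wide (y) whose flat front face is the plane x = 0 of this frame and looks to -x. Origin on the table below the middle of that face; z up, y along the face. The base plate reaches 45 mm in front of the face. The post is 22 mm behind the face.
- slot_zone (a point): Point on the strip's front face, 92 mm above the table: mid-range of the sills' height. The strip is clamped rigidly at a height that is not measured: the bottoms (sills) of its two slots, level with each other, lie 74 to 110 mm above the table. Counted from the sills: slots 30 mm high, 9 mm wide, centred at y = +-20 mm; flat top edge of the strip 42 mm up, its lower end 45 mm down.
- latch (a joint): Spring latch in the strip, m: 0 = nose out (at rest, and again once locked), 0.007 = pushed in. 1.8 N at 0, 0.9 N more per mm. Nose 5 mm out of the face at y = 0, 12 to 20 mm below the sills, ramp on top. The plate wedges it back on the way down (5 to 12 N; push near the plate: far out on the arm it tilts and jams), then it snaps into the plate's window and stops it from lifting.
- bracket_grip (a point): Loose aluminium display bracket, 0.14 kg, standing on the table as it will hang. Point in its arm, a rough bar 18 mm wide (y), 90 long (x), 24 high; 28 mm above the bracket's underside, 12 below the arm's top. Grip firmly here across y from above. +x toward the claws, z up. Back plate 64 wide, 44 high, 6 thick, smooth; the arm's end piece, 40 wide, 47 high, is at x = -51 to -56 mm.
- claws (a point): Point on the bracket's rear face between its 2 claws, x = +44 mm from bracket_grip; same axes. Claws at y = +-20 mm, 5 thick: necks z = 0 to +8, x = 0 to 14; lips behind hang to z = -18, inner face sloping from x = 6.5 above to 9 below, rear at 15. A claw, 26 high, goes straight into a slot (wall 6 thick, 14 free behind); then 18 to 22 mm down the necks rest on the sills, level with this point.
- dark_spool_mid (a point): Middle of a small wooden spool with dark thread, 25 mm across, 29 mm high, loose; leave it alone
- pale_spool_mid (a point): Middle of a small wooden spool with pale thread, 25 mm across, 29 mm high, loose; leave it alone
- clear_pot_mid (a point): Middle of a small round pot with a dark lid, 36 mm across, 21 mm high, loose; leave it alone

How it is judged:
By the outcome, as a careful person would: the job done as asked, in the order asked, and still so for the second after the job is handed in, with the robot touching nothing.
It also fails if it takes over 54 s, if anything falls off the work surface, if the arm or the gripper's body presses on something with over 40 N, if the wrist force passes 120 N, or if a joint passes its speed limit or range.

### The arm

A 6-joint arm with a two-finger parallel gripper is mounted at the origin on a cart in front of the work surface, level with it; the furniture and walls round the work are solid. World frame = base frame: x ahead of the robot, y to its left, z up, the work surface at z = 0. Lengths are in mm, angles in rad, forces in N, time in s.
With the tool pointing down it reaches from about 350 to 875 mm from the base axis. Payload 4.2 kg.
Tool frame: the origin (TCP) lies between the finger pads; the fingertips stand 11 mm ahead of it and the grasp point (between the pads) lies 8 mm behind it; z points along the fingers, y is the direction in which the jaws open and shut (so a half turn about z gives the same grasp; the last joint's range is limited). The gripper opens to 85 mm and grips with 20 to 120 N. Pads are 22 mm wide; open, the fingers measure 114 mm over their backs; the gripper's body (76 mm by 85 mm) begins 54 mm behind the grasp point. The pads swing forward as they close: fully open they stand 13 mm farther back than shut.
Start: joints at [1.555, 0.385, 0.008, 0, -1.194, -0.259], TCP at [169.565, 601.537, 242.312] pointing down, gripper open.
Joint ranges: [-3.14, 3.14], [-1.21, 2.06], [-1.07, 1.41], [-3.16, 2.05], [-2.99, -0.16], [-3.1, 3.1]. Speed limits (rad/s): [2.79, 2.79, 3.14, 3.14, 3.14, 3.14].

### API

Orientations are given as a unit quaternion [x, y, z, w].
In Python, from bench import * gives the robot as it stands.
- The arm moves only by the tool servo_tool, never from a script. Its argument "rows" is a list of rows, each a list of 7 numbers: the opening, from 0 (shut) to 1 (fully open), then the shift along the tool's x, y, z in cm, then the turn, a rotation vector about the tool's x, y, z in degrees. A call has 1 to 12 rows; each row shifts and turns the commanded pose from where the row before left it, along the tool's axes as they then stand; what a row does not reach is not made up. A row lasts 1/10 s, in which the tool goes at most 50 mm and 8.59 degrees, less where a joint would pass 70% of its speed; a pose out of reach is approached as far as the arm can. A call is refused whole if a number of a shift passes 5 or a number of a turn 8.59, either way. A call with a gripper value outside its range is refused whole. The fingers move at their own pace and stop on an object; the grip force is fixed at half the most. Time passes only in rows, so rows that do not move let the fingers close. It gives the time, the measured TCP pose, the force and the opening at its end, in the units of the state.
- read_state(): the state, without advancing time (a new reading comes with each control period).
- get_image(name): name is "side" or "top"; returns a dict with "image" (480x640x3 uint8, red, green, blue), "mtx" (3x3 intrinsics, pixels), "k1" (the pictures are not rectified: a ray, as slopes to the right and down, at radius r is drawn at 1 + k1 r^2 times it, then the intrinsics apply), "extrinsics" (4x4, takes a point from camera to world coordinates). Camera axes: x right, y up, looking along -z (the intrinsics and any distortion apply to the point x, -y, -z); pixel columns grow to the right and rows downward; lengths in mm; the calibration is good to about 2 mm. A picture is of the moment at which its call begins. There is no depth.
- job_done(): hands the job in, once; it reports no verdict.
The state is a dict: "clock": time; "joints": joint angles; "joint_vel": joint speeds; "joint_efforts": joint torques, N m; "position": TCP position; "ee_rot": TCP orientation; "contact_force": force on the tool from outside, world axes, zero at the start; "wrist_torque": the same for the moment, N m; "gripper_width": finger opening in mm.
Only numpy, scipy, OpenCV 4.12 (cv2) and the standard library are available. Lean on these libraries where they do the work, as an engineer would, in place of code of your own. Each camera call takes 0.05 s, during which the arm holds its last target. There are 200 camera calls.

## Working session

There is one attempt and no reset: what is moved stays moved. The work goes in short steps, Python scripts to look and compute and a tool call to move; the robot and the scene stay as the last step left them, time stands still between calls to the robot, and variables do not carry over. Pictures are saved under pics/ and viewed, about 8 in all and at most 12, crops included, and the job is handed in when it is done.

Besides the shell and the picture viewer there is one more tool, called after "Emit:" as name([rows], argument=value, ...), one row to a line, values as JSON. servo_tool: Moves the arm, as the interface text tells. Its arguments: {"type":"object","properties":{"rows":{"type":"array","items":{"type":"array","items":{"type":"number"}}}},"required":["rows"]}

```bash
mkdir -p pics
python3 - <<'E'
from bench import *
import cv2
for n in("side","top"):
    d=get_image(n); cv2.imwrite(f"pics/{n}0.png",d["image"][:,:,::-1]); print(n,d["mtx"].tolist(),d["k1"],d["extrinsics"].round(4).tolist())
print(read_state())
E
```

```text
side [[586.0891967897275, 0.0, 319.4467940253155], [0.0, 586.0891967897275, 233.9451589988971], [0.0, 0.0, 1.0]] 0.016428378647829884 [[0.9089, 0.1746, -0.3787, 168.7644], [-0.417, 0.399, -0.8167, -817.1552], [0.0085, 0.9002, 0.4355, 526.83], [0.0, 0.0, 0.0, 1.0]]
top [[441.7168390974649, 0.0, 316.8224026320094], [0.0, 441.7168390974649, 244.44418811410662], [0.0, 0.0, 1.0]] -0.0752121662884102 [[0.0073, 0.9842, -0.1769, 418.5408], [-0.9999, 0.0087, 0.0073, 19.2408], [0.0087, 0.1768, 0.9842, 936.701], [0.0, 0.0, 0.0, 1.0]]
{'clock': 0.1, 'joints': array([ 1.55459440e+00,  3.85498463e-01,  6.71929420e-03, -4.34576312e-04,
       -1.19401827e+00, -2.58589945e-01]), 'joint_vel': array([ 0.00015346, -0.00148326,  0.00419112,  0.0013831 ,  0.0018958 ,
       -0.00044038]), 'joint_efforts': array([-8.97803329e-04, -3.93323100e+01,  1.88929296e+01,  4.19799864e+00,
       -2.61352609e-03,  3.86188788e-06]), 'position': array([169.44411474, 601.05005288, 241.30276872]), 'ee_rot': array([ 9.90564521e-01, -1.37043380e-01, -7.95204757e-05,  1.01763168e-03]), 'contact_force': array([ 0.57331438, -0.6451132 , -0.35346577]), 'wrist_torque': array([-0.0001103 ,  0.02220577, -0.05341294]), 'gripper_width': 85.30683393303006}
```

View pics/side0.png

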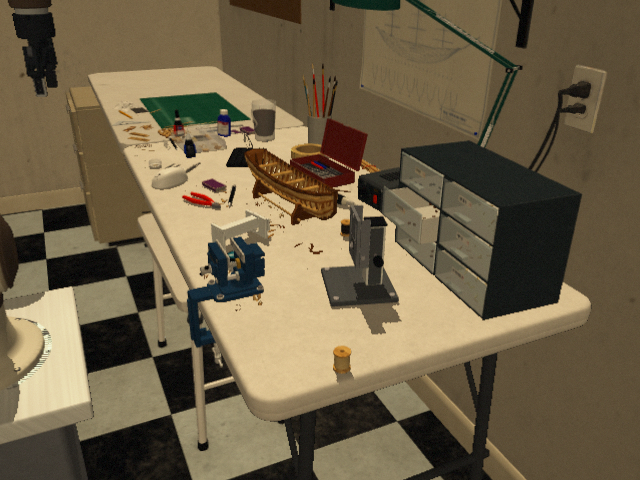

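View pics/top0.png

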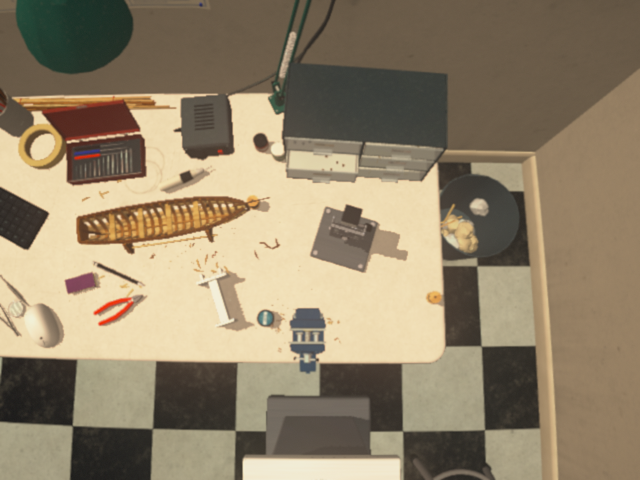

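Run:
```python
import cv2
a=cv2.imread("pics/side0.png")[185:325,200:400];cv2.imwrite("pics/s1.png",cv2.resize(a,None,fx=4,fy=4,interpolation=2))
a=cv2.imread("pics/top0.png")[190:340,190:390];cv2.imwrite("pics/t1.png",cv2.resize(a,None,fx=4,fy=4,interpolation=2))
```

```text
(no output)
```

View pics/s1.png

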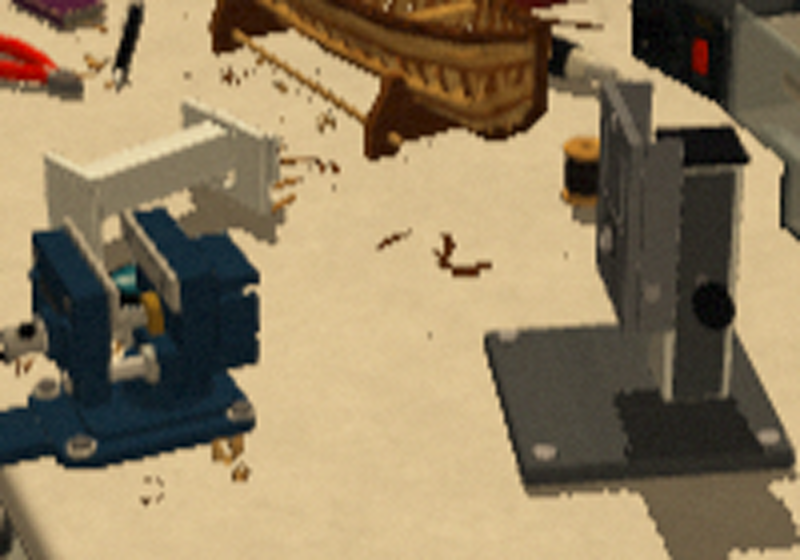

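View pics/t1.png

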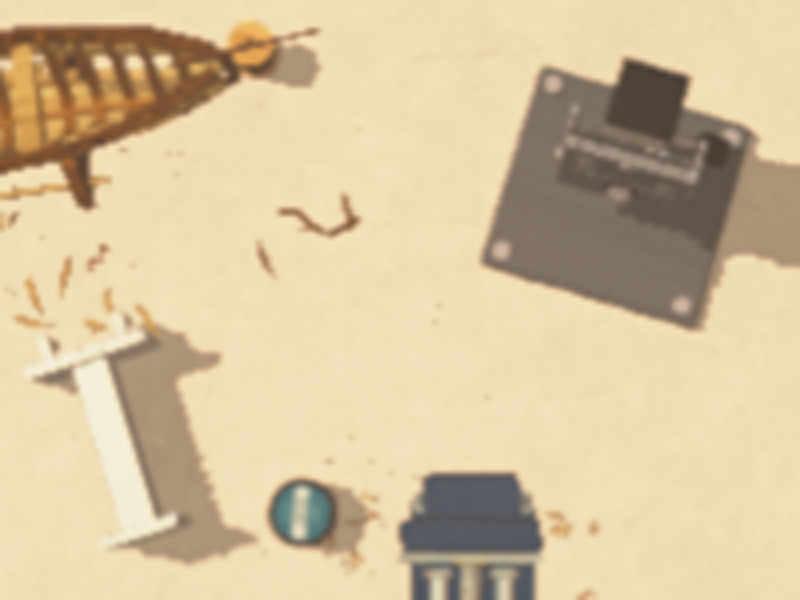

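```bash
cat > h.py <<'E'
import numpy as np, cv2
from scipy.optimize import least_squares
from bench import *
C={n:get_image(n) for n in("side","top")}
def proj(n,P):
    d=C[n];E=np.array(d["extrinsics"]);p=(np.atleast_2d(P)-E[:3,3])@E[:3,:3]
    s=np.c_[p[:,0],-p[:,1]]/-p[:,2:3]; s=s*(1+d["k1"]*(s**2).sum(1,keepdims=True))
    return s@d["mtx"][:2,:2].T+d["mtx"][:2,2]
def W(q,P): # q=x,y,yaw,z0
    c,s=np.cos(q[2]),np.sin(q[2]);P=np.atleast_2d(np.array(P,float))
    return P@np.array([[c,s,0],[-s,c,0],[0,0,1]])+[q[0],q[1],q[3]]
def fit(obs,q0,free=4):
    def f(v):
        q=np.r_[v,np.zeros(4-len(v))]
        return np.concatenate([proj(n,W(q,p))[0]-u for n,p,u in obs])
    r=least_squares(f,q0[:free],x_scale=[10,10,.1,10][:free]);return r.x,r.fun.reshape(-1,2).round(1)
S=lambda u,v:np.array([200+u/4,185+v/4])
T=lambda u,v:np.array([190+u/4,190+v/4])
E
python3 - <<'E'
from h import *
st=[("top",[70,60,10],T(545,67)),("top",[70,-60,10],T(750,130)),("top",[-45,-60,10],T(697,328)),("top",[-45,60,10],T(482,262)),
("side",[-45,60,10],S(485,335)),("side",[-45,-60,10],S(525,465)),("side",[70,-60,10],S(795,450))]
q,r=fit(st,[470,-50,-.3,0]);print(q,r.tolist())
br=[("top",[41,32,44],T(28,374)),("top",[41,-32,44],T(153,338)),("top",[-53.5,20,47],T(103,545)),("top",[-53.5,-20,47],T(182,518)),
("side",[-53.5,20,47],S(45,153)),("side",[-53.5,-20,47],S(100,180)),("side",[41,32,44],S(187,104)),("side",[41,-32,44],S(275,144))]
b,r=fit(br,[400,230,.25,0]);print(b,r.tolist())
a=C["side"]["image"][195:305,330:400,::-1];a=cv2.resize(a,None,fx=5,fy=5,interpolation=cv2.INTER_CUBIC).copy()
o=a.copy()
for s in(74,92,110):
    for L in([[0,32,s+42],[0,-32,s+42]],[[0,32,s-45],[0,-32,s-45]],[[0,-32,s+42],[0,-32,s-45]],[[0,32,s+42],[0,32,s-45]]):
        p=(proj("side",W(np.r_[q[:3],0],L))-[330,195]+.5)*5
        cv2.line(o,*[tuple(int(t) for t in x) for x in p],{74:(0,0,255),92:(0,255,0),110:(255,0,0)}[s],1)
t=C["top"]["image"][190:280,300:390,::-1];t=cv2.resize(t,(550,550),interpolation=cv2.INTER_CUBIC)[:,50:500]
pad=lambda i:np.pad(i,((0,600-i.shape[0] if i.shape[0]<600 else 0),(0,0),(0,0)))
cv2.imwrite("pics/c1.png",np.hstack([a,o]))
E
```

```text
[ 5.87453850e+02 -4.38640094e+01 -2.88436741e-01 -4.90872455e-01] [[-0.5, -1.5], [1.4, -1.4], [0.1, -0.2], [-0.4, -0.1], [-1.4, -1.4], [-1.0, 1.6], [0.1, 0.6]]
[ 4.70412582e+02  2.10212906e+02  3.30586388e-01 -2.37080029e+00] [[1.0, -1.1], [-0.2, -2.0], [0.7, -1.0], [0.0, -0.6], [-0.0, 0.8], [-1.8, 0.6], [-0.3, -0.4], [-2.7, -0.9]]
```

View pics/c1.png

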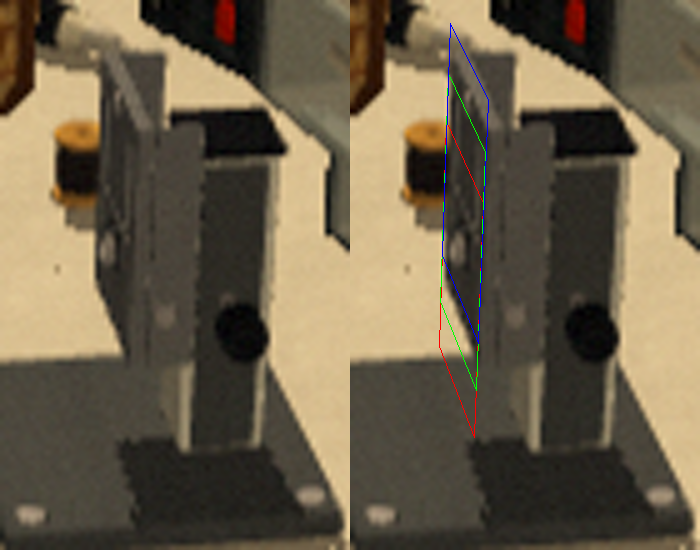

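Run:
```python
from h import *
K=lambda u,v:np.array([329.5+u/5,194.5+v/5])
st=[("top",[70,60,10],T(545,67)),("top",[70,-60,10],T(750,130)),("top",[-45,-60,10],T(697,328)),("top",[-45,60,10],T(482,262)),
("side",[-45,60,10],S(485,335)),("side",[-45,-60,10],S(525,465)),("side",[70,-60,10],S(795,450))]
sp=[([0,32,42],K(100,52)),([0,-32,42],K(134,128)),([0,32,-45],K(97,282)),([0,-32,-45],K(130,361))]
def f(v):
    q=np.r_[v[:3],0];o=[proj(n,W(q,p))[0]-u for n,p,u in st]
    o+=[proj("side",W(q,np.add(p,[0,0,v[3]])))[0]-u for p,u in sp];return np.concatenate(o)
r=least_squares(f,[587,-44,-.29,95],x_scale=[10,10,.1,10]);print(r.x.round(3),r.fun.reshape(-1,2).round(1).tolist())
br=[("top",[41,32,44],T(28,374)),("top",[41,-32,44],T(153,338)),("top",[-53.5,20,47],T(103,545)),("top",[-53.5,-20,47],T(182,518)),
("side",[-53.5,20,47],S(45,153)),("side",[-53.5,-20,47],S(100,180)),("side",[41,32,44],S(187,104))]
for o in(br,br[:4]):
    b,rr=fit(o,[400,230,.25],3);print(b,rr.tolist())
w=W(np.r_[b,0],[[38,32,44],[38,-32,44],[44,-32,44]])
print(proj("side",w))
for p in([48,32,0],):print()
s=read_state();R=__import__('scipy.spatial.transform',fromlist=['x']).Rotation.from_quat(s["ee_rot"]).as_matrix();print(R.round(3))
```

```text
[ 5.87555e+02 -4.40650e+01 -2.91000e-01  1.00866e+02] [[-0.3, -1.6], [1.6, -1.4], [0.2, -0.2], [-0.3, -0.2], [-1.3, -1.7], [-1.0, 1.4], [0.2, 0.4], [0.0, -0.6], [0.7, -0.1], [-0.9, -0.6], [-0.5, 1.3]]
[4.69471075e+02 2.09686732e+02 3.38173497e-01] [[0.9, -0.6], [-0.4, -1.7], [0.9, -0.5], [0.3, -0.3], [-0.4, 0.0], [-2.1, -0.3], [-0.9, -1.3]]
[4.67946752e+02 2.10389139e+02 3.29681680e-01] [[0.6, -0.0], [-0.6, -0.9], [0.3, 0.2], [-0.3, 0.7]]
[[244.09854791 210.10872914]
 [263.58860559 219.5932556 ]
 [265.94818502 218.75383051]]

[[ 0.962 -0.271 -0.   ]
 [-0.271 -0.962 -0.001]
 [ 0.     0.001 -1.   ]]
```

Emit:
servo_tool([
  [0.6, 3.28, 2.46, 0, 0, 0, 0],
  [0.6, 3.28, 2.46, 0, 0, 0, 0],
  [0.6, 3.28, 2.46, 0, 0, 0, 0],
  [0.6, 3.28, 2.46, 0, 0, 0, 0],
  [0.6, 3.28, 2.46, 0, 0, 0, 0],
  [0.6, 3.28, 2.46, 0, 0, 0, 0],
  [0.6, 3.28, 2.46, 0, 0, 0, 0],
  [0.6, 3.28, 2.46, 0, 0, 0, 0],
  [0.6, 3.28, 2.46, 0, 0, 0, 0],
  [0.6, 3.28, 2.46, 0, 0, 0, 0],
  [0.6, 3.28, 2.46, 0, 0, 0, 0],
  [0.6, 3.28, 2.46, 0, 0, 0, 0],
])

```text
clock: 1.5
position: [469.1, 209.2, 242.6]
ee_rot: [0.991, -0.137, 0.0, -0.0]
contact_force: [0.8, 0.4, -0.5]
gripper_width: 51.6
```

Emit:
servo_tool([
  [0.6, 0, 0, 1.5, 0, 0, -7],
  [0.6, 0, 0, 1.5, 0, 0, -7],
  [0.6, 0, 0, 1.5, 0, 0, -7],
  [0.6, 0, 0, 1.5, 0, 0, -7],
  [0.6, 0, 0, 1.5, 0, 0, -6.8],
  [0.6, 0, 0, 1.5, 0, 0, 0],
  [0.6, 0, 0, 0, 0, 0, 0],
  [0.6, 0, 0, 0, 0, 0, 0],
])

```text
clock: 2.3
position: [468.5, 210.7, 152.6]
ee_rot: [0.986, 0.166, 0.0, 0.0]
contact_force: [0.2, -0.1, 0.3]
gripper_width: 51.5
```

Emit:
servo_tool([
  [0.6, 0, 0, 2.5, 0, 0, 0],
  [0.6, 0, 0, 2.5, 0, 0, 0],
  [0.6, 0, 0, 2.5, 0, 0, 0],
  [0.6, 0, 0, 2.5, 0, 0, 0],
  [0.6, 0, 0, 1.6, 0, 0, 0],
  [0.6, 0, 0, 1.0, 0, 0, 0],
  [0.6, 0, 0, 0.5, 0, 0, 0],
  [0.6, 0, 0, 0, 0, 0, 0],
  [0.6, 0, 0, 0, 0, 0, 0],
])

```text
clock: 3.2
position: [468.9, 211.1, 22.2]
ee_rot: [0.986, 0.166, 0.001, -0.0]
contact_force: [0.3, -0.5, 0.3]
gripper_width: 51.4
```

Run:
```python
from h import *
s=read_state();print(s["position"],s["contact_force"])
t=C["top"]["image"][250:340,180:280,::-1];t=cv2.resize(t,None,fx=4,fy=4,interpolation=2)
a=C["side"]["image"][190:280,190:290,::-1];a=cv2.resize(a,None,fx=4,fy=4,interpolation=2)
cv2.imwrite("pics/g1.png",np.hstack([t,a]))
```

```text
[468.83495794 211.05320772  22.23305929] [-0.05178078  0.55568988 -0.31946167]
```

View pics/g1.png

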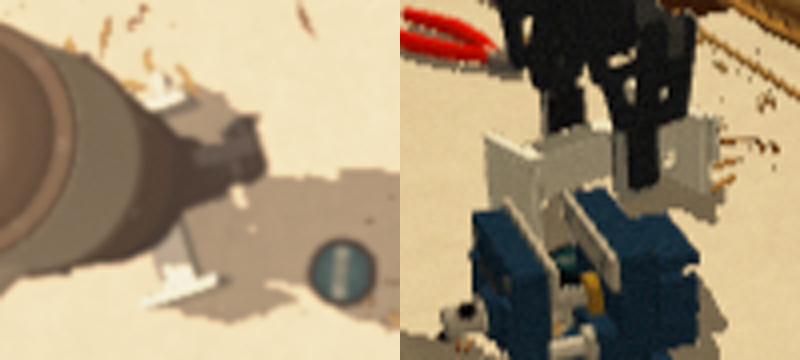

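The top half shows the gripper over the bracket; in the side half (u 540–690) the open fingers straddle the arm between end piece and plate. Closing.

Emit:
servo_tool([
  [0, 0, 0, 0, 0, 0, 0],
  [0, 0, 0, 0, 0, 0, 0],
  [0, 0, 0, 0, 0, 0, 0],
  [0, 0, 0, 0, 0, 0, 0],
  [0, 0, 0, 0, 0, 0, 0],
  [0, 0, 0, 0, 0, 0, 0],
  [0, 0, 0, 0, 0, 0, 0],
])

```text
clock: 4.0
position: [468.6, 210.9, 21.9]
ee_rot: [0.986, 0.166, 0.0, -0.0]
contact_force: [-1.2, -0.1, 5.9]
gripper_width: 16.9
```

Emit:
servo_tool([
  [0, 0, 0, -0.5, 0, 0, 0],
  [0, 0, 0, -1.5, 0, 0, 0],
  [0, 0, 0, -2.5, 0, 0, 0],
  [0, 0, 0, -3, 0, 0, 0],
  [0, 0, 0, -3, 0, 0, 0],
  [0, 0, 0, -3, 0, 0, 0],
  [0, 0, 0, -3, 0, 0, 0],
  [0, 0, 0, -1.5, 0, 0, 0],
  [0, 0, 0, 0, 0, 0, 0],
  [0, 0, 0, 0, 0, 0, 0],
])

```text
clock: 5.0
position: [467.5, 210.2, 200.4]
ee_rot: [0.986, 0.165, -0.001, 0.0]
contact_force: [0.4, 0.7, -1.1]
gripper_width: 17.3
```

Run:
```python
from h import *
s=read_state();print(s["position"],s["contact_force"],s["wrist_torque"],s["gripper_width"])
a=C["side"]["image"][100:300,150:420,::-1];a=cv2.resize(a,None,fx=2.9,fy=2.9,interpolation=2)
cv2.imwrite("pics/g2.png",a)
```

```text
[467.36498865 209.9564573  199.56658691] [ 0.45577801  0.46141548 -1.7788511 ] [-0.03990538  0.04304697  0.00146366] 17.23112827049661
```

View pics/g2.png

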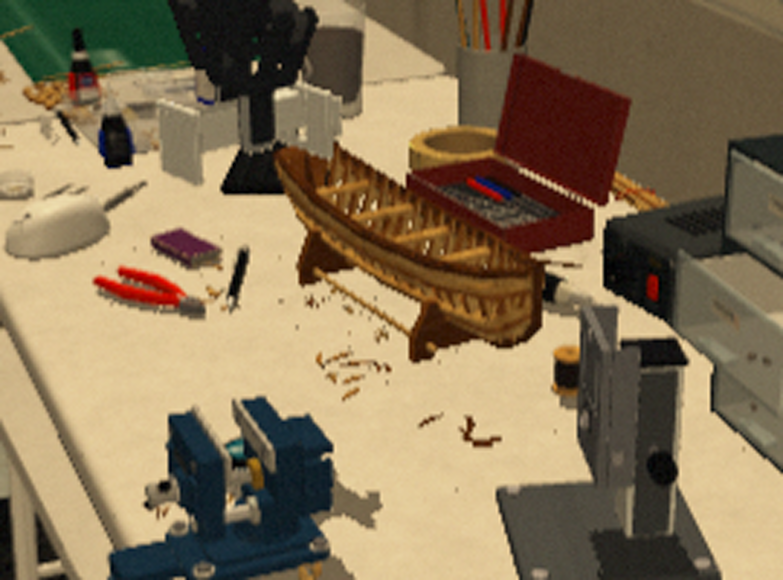

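Emit:
servo_tool([
  [0, 0, 0, 0, 0, 0, 5],
  [0, 0, 0, 0, 0, 0, 7],
  [0, 0, 0, 0, 0, 0, 7],
  [0, 0, 0, 0, 0, 0, 7],
  [0, 0, 0, 0, 0, 0, 6],
  [0, 0, 0, 0, 0, 0, 3.7],
  [0, 0, 0, 0, 0, 0, 0],
])

```text
clock: 5.8
position: [467.7, 210.2, 199.8]
ee_rot: [0.989, -0.145, -0.001, 0.001]
contact_force: [1.1, 1.3, -0.7]
gripper_width: 17.1
```

Emit:
servo_tool([
  [0, 0.7, 1.4, 0, 0, 0, 0],
  [0, 1.2, 2.4, 0, 0, 0, 0],
  [0, 1.4, 2.8, 0, 0, 0, 0],
  [0, 1.4, 2.8, 0, 0, 0, 0],
  [0, 1.4, 2.8, 0, 0, 0, 0],
  [0, 1.4, 2.8, 0.5, 0, 0, 0],
  [0, 1.4, 2.8, 1, 0, 0, 0],
  [0, 1.0, 2.0, 0.6, 0, 0, 0],
  [0, 0.5, 1.1, 0.4, 0, 0, 0],
  [0, 0, 0, 0, 0, 0, 0],
  [0, 0, 0, 0, 0, 0, 0],
  [0, 0, 0, 0, 0, 0, 0],
])

```text
clock: 7.0
position: [508.2, -18.8, 176.6]
ee_rot: [0.99, -0.144, 0.0, -0.0]
contact_force: [0.7, 0.1, -1.5]
gripper_width: 17.5
```

Run:
```python
from h import *
s=read_state();print(s["position"],s["ee_rot"],s["contact_force"],s["wrist_torque"])
a=C["side"]["image"][170:300,310:400,::-1];a=cv2.resize(a,None,fx=4.5,fy=4.5,interpolation=2)
t=C["top"]["image"][170:300,310:395,::-1];t=cv2.resize(t,None,fx=4.5,fy=4.5,interpolation=2)
cv2.imwrite("pics/g3.png",np.hstack([a,t]))
```

```text
[508.19161059 -18.62509059 176.64638961] [ 9.89580214e-01 -1.43982171e-01  3.33489789e-04 -1.53373976e-04] [-0.43474488  0.59663524 -1.20016366] [ 0.00786452 -0.01456703  0.00987096]
```

View pics/g3.png

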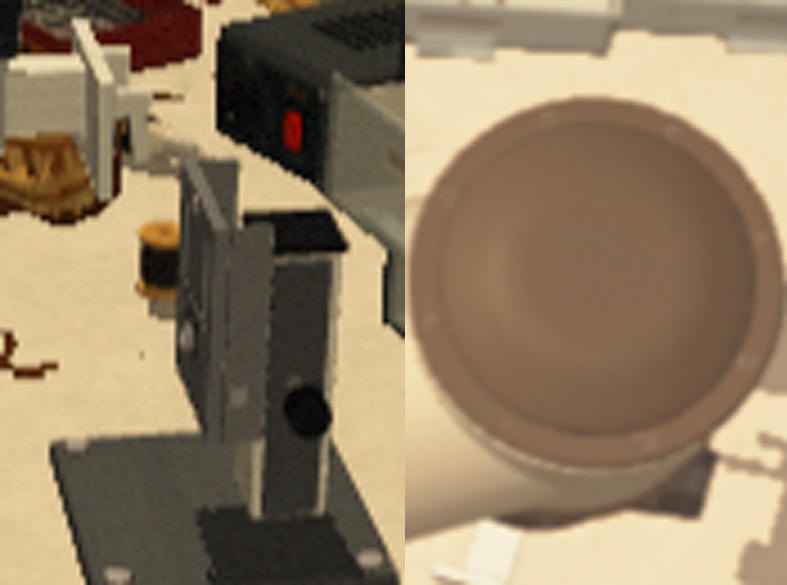

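Run:
```python
from h import *
st=[("top",[70,60,10],T(545,67)),("top",[70,-60,10],T(750,130)),("top",[-45,-60,10],T(697,328)),("top",[-45,60,10],T(482,262)),
("side",[-45,60,10],S(485,335)),("side",[-45,-60,10],S(525,465)),("side",[70,-60,10],S(795,450))]
for o in(st[:4],st[4:]): print(fit(o,[587,-44,-.29],3)[0])
q=[587.5,-44,-.29,0]
print((proj("top",W(q,[[0,32,143],[0,-32,143],[6,32,143],[6,-32,143],[0,32,56],[0,-32,56],[-5,0,85]]))-190)*4)
t=cv2.imread("pics/top0.png")[205:250,318:378];cv2.imwrite("pics/t2.png",cv2.resize(t,None,fx=12,fy=12,interpolation=2))
```

```text
[ 5.85732711e+02 -4.34663177e+01 -2.90150061e-01]
[ 5.88988975e+02 -4.39778914e+01 -2.93901569e-01]
[[565.92464516 142.41884207]
 [699.4180922  182.62815345]
 [569.66152646 130.2708589 ]
 [702.98806917 170.39354589]
 [558.8572514  179.83671472]
 [679.59772571 216.30197508]
 [620.48367629 196.51244872]]
```

View pics/t2.png

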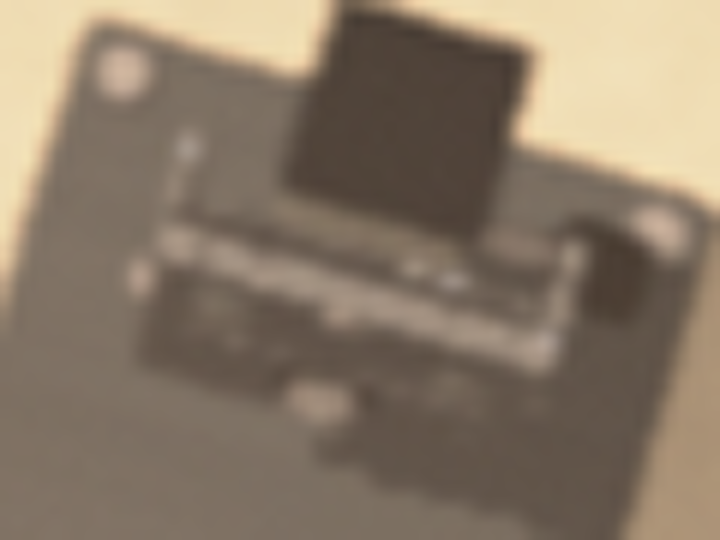

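Emit:
servo_tool([
  [0, 1, 0.05, 0, 0, 0, 0],
  [0, 1.5, 0, 0.3, 0, 0, 0],
  [0, 0.5, 0, 0.5, 0, 0, 0],
  [0, 0, 0, 0.4, 0, 0, 0],
  [0, 0, 0, 0.2, 0, 0, 0],
  [0, 0, 0, 0, 0, 0, 0],
])

```text
clock: 7.8
position: [536.0, -28.7, 161.5]
ee_rot: [0.989, -0.145, -0.001, 0.0]
contact_force: [-0.8, -0.0, -1.3]
gripper_width: 17.1
```

Emit:
servo_tool([
  [0, 0, 0, 0.1, 0, 0, 0],
  [0, 0, 0, 0.1, 0, 0, 0],
  [0, 0, 0, 0.1, 0, 0, 0],
  [0, 0, 0, 0.1, 0, 0, 0],
])

```text
clock: 8.2
position: [536.7, -28.4, 158.4]
ee_rot: [0.989, -0.145, 0.0, -0.0]
contact_force: [-0.5, 0.8, -1.7]
gripper_width: 17.0
```

Emit:
servo_tool([
  [0, 0, 0, 0.05, 0, 0, 0],
  [0, 0, 0, 0.05, 0, 0, 0],
  [0, 0, 0, 0.05, 0, 0, 0],
  [0, 0, 0, 0, 0, 0, 0],
])

```text
clock: 8.6
position: [536.7, -28.5, 156.8]
ee_rot: [0.989, -0.145, -0.0, 0.0]
contact_force: [0.3, -0.2, -0.9]
gripper_width: 16.9
```

Emit:
servo_tool([
  [0, 0, 0, 0.05, 0, 0, 0],
  [0, 0, 0, 0.05, 0, 0, 0],
  [0, 0, 0, 0, 0, 0, 0],
])

```text
clock: 8.9
position: [536.6, -28.5, 155.7]
ee_rot: [0.989, -0.145, -0.0, 0.0]
contact_force: [0.0, -0.0, -0.3]
gripper_width: 16.8
```

Emit:
servo_tool([
  [0, 0, 0, 0.05, 0, 0, 0],
  [0, 0, 0, 0.05, 0, 0, 0],
  [0, 0, 0, 0, 0, 0, 0],
])

```text
clock: 9.2
position: [536.6, -28.5, 154.7]
ee_rot: [0.989, -0.145, -0.0, 0.0]
contact_force: [0.0, 0.3, -1.6]
gripper_width: 17.1
```

Emit:
servo_tool([
  [0, 0, 0, 0.05, 0, 0, 0],
  [0, 0, 0, 0.05, 0, 0, 0],
  [0, 0, 0, 0, 0, 0, 0],
])

```text
clock: 9.5
position: [536.6, -28.5, 153.7]
ee_rot: [0.989, -0.145, -0.0, 0.0]
contact_force: [-0.6, -0.8, -1.3]
gripper_width: 17.2
```

Emit:
servo_tool([
  [0, 0, 0, 0.05, 0, 0, 0],
  [0, 0, 0, 0.05, 0, 0, 0],
  [0, 0, 0, 0, 0, 0, 0],
])

```text
clock: 9.8
position: [536.8, -28.5, 153.0]
ee_rot: [0.989, -0.145, 0.0, 0.0]
contact_force: [-0.8, -0.3, -0.7]
gripper_width: 17.4
```

Emit:
servo_tool([
  [0, 0, 0, 0.05, 0, 0, 0],
  [0, 0, 0, 0.05, 0, 0, 0],
  [0, 0, 0, 0, 0, 0, 0],
])

```text
clock: 10.1
position: [537.2, -28.5, 152.6]
ee_rot: [0.989, -0.145, 0.001, -0.0]
contact_force: [-1.5, 0.4, 4.4]
gripper_width: 17.5
```

Emit:
servo_tool([
  [0, 0, 0, 0.05, 0, 0, 0],
  [0, 0, 0, 0.05, 0, 0, 0],
  [0, 0, 0, 0, 0, 0, 0],
])

```text
clock: 10.4
position: [537.6, -28.5, 152.3]
ee_rot: [0.99, -0.144, 0.001, -0.0]
contact_force: [-2.0, 1.1, 6.6]
gripper_width: 16.9
```

Emit:
servo_tool([
  [0, 0, 0, -0.4, 0, 0, 0],
  [0, -1, 0, 0, 0, 0, 0],
  [0, -1, 0, 0, 0, 0, 0],
  [0, 0, 0, 1, 0, 0, 0],
  [0, 0, 0, 1.5, 0, 0, 0],
  [0, 0, 0, 1.2, 0, 0, 0],
  [0, 0, 0, 0.5, 0, 0, 0],
  [0, 0, 0, 0, 0, 0, 0],
  [0, 0, 0, 0, 0, 0, 0],
])

```text
clock: 11.3
position: [517.8, -22.8, 112.9]
ee_rot: [0.989, -0.145, 0.0, 0.0]
contact_force: [-0.3, -0.4, -1.0]
gripper_width: 17.1
```

Run:
```python
from h import *
s=read_state();p=s["position"];print(p,s["contact_force"])
d=p-[587.5,-44,0];a=-.29;print("stand frame",d[0]*np.cos(a)+d[1]*np.sin(a),-d[0]*np.sin(a)+d[1]*np.cos(a),2*np.arctan2(s["ee_rot"][1],s["ee_rot"][0]))
a=C["side"]["image"][190:290,300:400,::-1];cv2.imwrite("pics/g4.png",cv2.resize(a,None,fx=6,fy=6,interpolation=2))
```

```text
[518.00245644 -22.68990002 113.28279275] [ 0.20863965 -0.27564382 -0.41694299]
stand frame -72.68926598937698 0.547295568712844 -0.2904529986729772
```

View pics/g4.png

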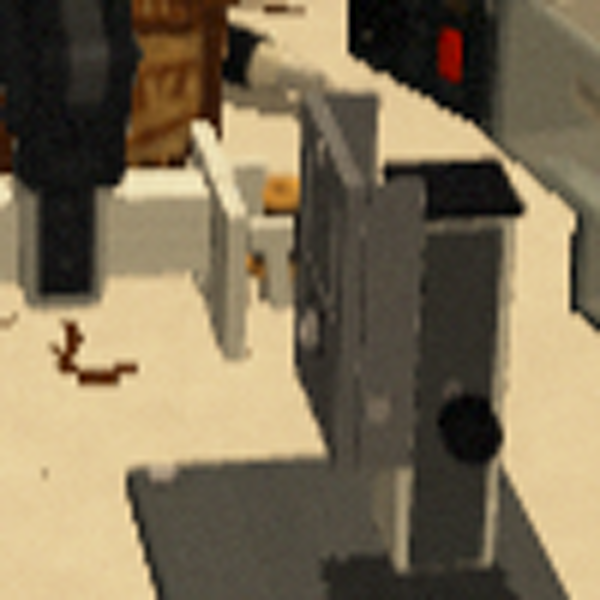

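Emit:
servo_tool([
  [0, 0.6, 0, 0, 0, 0, 0],
  [0, 0.5, 0, 0, 0, 0, 0],
  [0, 0.1, 0, 0, 0, 0, 0],
  [0, 0.1, 0, 0, 0, 0, 0],
  [0, 0.1, 0, 0, 0, 0, 0],
  [0, 0, 0, 0, 0, 0, 0],
])

```text
clock: 12.0
position: [531.0, -26.8, 112.8]
ee_rot: [0.989, -0.145, -0.0, 0.0]
contact_force: [-0.3, 0.3, -1.3]
gripper_width: 17.1
```

Emit:
servo_tool([
  [0, 0.1, 0, 0, 0, 0, 0],
  [0, 0.1, 0, 0, 0, 0, 0],
  [0, 0, 0, 0, 0, 0, 0],
])

```text
clock: 12.3
position: [533.0, -27.4, 112.8]
ee_rot: [0.989, -0.145, 0.0, 0.0]
contact_force: [-0.5, 0.3, -1.6]
gripper_width: 17.1
```

Emit:
servo_tool([
  [0, 0.1, 0, 0, 0, 0, 0],
  [0, 0.1, 0, 0, 0, 0, 0],
  [0, 0, 0, 0, 0, 0, 0],
])

```text
clock: 12.6
position: [534.9, -27.9, 112.8]
ee_rot: [0.989, -0.145, 0.0, -0.0]
contact_force: [0.1, 0.2, -1.1]
gripper_width: 17.0
```

Emit:
servo_tool([
  [0, 0.1, 0, 0, 0, 0, 0],
  [0, 0.1, 0, 0, 0, 0, 0],
  [0, 0.1, 0, 0, 0, 0, 0],
  [0, 0, 0, 0, 0, 0, 0],
])

```text
clock: 13.0
position: [537.8, -28.8, 112.8]
ee_rot: [0.989, -0.145, 0.0, 0.0]
contact_force: [0.4, 0.1, -1.0]
gripper_width: 17.1
```

Emit:
servo_tool([
  [0, 0.1, 0, 0, 0, 0, 0],
  [0, 0.1, 0, 0, 0, 0, 0],
  [0, 0.1, 0, 0, 0, 0, 0],
  [0, 0, 0, 0, 0, 0, 0],
])

```text
clock: 13.4
position: [540.7, -29.7, 112.8]
ee_rot: [0.989, -0.145, 0.0, -0.0]
contact_force: [-0.2, 0.1, -1.1]
gripper_width: 16.8
```

Emit:
servo_tool([
  [0, 0.1, 0, 0, 0, 0, 0],
  [0, 0.1, 0, 0, 0, 0, 0],
  [0, 0, 0, 0, 0, 0, 0],
])

```text
clock: 13.7
position: [542.6, -30.2, 112.8]
ee_rot: [0.989, -0.145, 0.0, -0.0]
contact_force: [-0.1, -0.3, -1.4]
gripper_width: 17.0
```

Emit:
servo_tool([
  [0, 0.1, 0, 0, 0, 0, 0],
  [0, 0.1, 0, 0, 0, 0, 0],
  [0, 0, 0, 0, 0, 0, 0],
])

```text
clock: 14.0
position: [542.8, -30.4, 112.4]
ee_rot: [0.989, -0.145, -0.002, -0.0]
contact_force: [-4.2, 3.8, 0.4]
gripper_width: 17.2
```

Emit:
servo_tool([
  [0, 0.1, 0, 0, 0, 0, 0],
  [0, 0.05, 0, 0, 0, 0, 0],
  [0, 0, 0, 0, 0, 0, 0],
])

```text
clock: 14.3
position: [542.8, -30.5, 112.0]
ee_rot: [0.989, -0.145, -0.003, -0.0]
contact_force: [-7.2, 6.7, 2.2]
gripper_width: 17.1
```

Emit:
servo_tool([
  [0, -0.2, 0, 0, 0, 0, 0],
  [0, -0.1, 0, 0, 0, 0, 0],
  [0, 0, 0, 0, 0, 0, 0],
  [0, 0, 0, 0, 0, 0, 0],
])

```text
clock: 14.7
position: [542.8, -30.4, 112.8]
ee_rot: [0.989, -0.145, -0.0, -0.0]
contact_force: [-2.2, 1.4, -0.0]
gripper_width: 17.1
```

Emit:
servo_tool([
  [0, 0, 0, 0.15, 0, 0, 0],
  [0, 0, 0, 0.15, 0, 0, 0],
  [0, 0, 0, 0.15, 0, 0, 0],
  [0, 0, 0, 0.15, 0, 0, 0],
  [0, 0, 0, 0, 0, 0, 0],
])

```text
clock: 15.2
position: [542.7, -30.4, 106.6]
ee_rot: [0.989, -0.145, -0.0, 0.0]
contact_force: [-2.3, 1.4, -0.5]
gripper_width: 17.0
```

Emit:
servo_tool([
  [0, 0, 0, 0.1, 0, 0, 0],
  [0, 0, 0, 0.1, 0, 0, 0],
  [0, 0, 0, 0.1, 0, 0, 0],
  [0, 0, 0, 0, 0, 0, 0],
])

```text
clock: 15.6
position: [542.7, -30.4, 103.8]
ee_rot: [0.989, -0.145, -0.0, 0.0]
contact_force: [-3.3, 1.4, 2.3]
gripper_width: 16.9
```

Emit:
servo_tool([
  [0, 0, 0, 0.1, 0, 0, 0],
  [0, 0, 0, 0.1, 0, 0, 0],
  [0, 0, 0, 0.1, 0, 0, 0],
  [0, 0, 0, 0, 0, 0, 0],
])

```text
clock: 16.0
position: [542.3, -30.3, 100.4]
ee_rot: [0.989, -0.145, -0.001, 0.0]
contact_force: [-4.7, 2.2, 0.7]
gripper_width: 16.8
```

Emit:
servo_tool([
  [0, 0, 0, 0.1, 0, 0, 0],
  [0, 0, 0, 0.1, 0, 0, 0],
  [0, 0, 0, 0.1, 0, 0, 0],
  [0, 0, 0, 0, 0, 0, 0],
])

```text
clock: 16.4
position: [542.1, -30.2, 97.0]
ee_rot: [0.989, -0.145, -0.001, 0.0]
contact_force: [-3.9, 2.7, -0.4]
gripper_width: 17.3
```

Emit:
servo_tool([
  [0, 0, 0, 0.1, 0, 0, 0],
  [0, 0, 0, 0.1, 0, 0, 0],
  [0, 0, 0, 0, 0, 0, 0],
])

```text
clock: 16.7
position: [542.3, -30.3, 94.6]
ee_rot: [0.989, -0.145, -0.001, -0.0]
contact_force: [-1.3, 1.9, -5.7]
gripper_width: 17.1
```

Emit:
servo_tool([
  [0, 0, 0, 0.1, 0, 0, 0],
  [0, 0, 0, 0.1, 0, 0, 0],
  [0, 0, 0, 0, 0, 0, 0],
])

```text
clock: 17.0
position: [542.8, -30.4, 93.8]
ee_rot: [0.989, -0.145, -0.0, 0.0]
contact_force: [-3.4, 3.1, -3.3]
gripper_width: 17.1
```

Emit:
servo_tool([
  [0, 0, 0, 0.1, 0, 0, 0],
  [0, 0, 0, 0.1, 0, 0, 0],
  [0, 0, 0, 0, 0, 0, 0],
])

```text
clock: 17.3
position: [542.8, -30.3, 92.9]
ee_rot: [0.989, -0.145, 0.0, 0.0]
contact_force: [-5.6, 2.8, 4.0]
gripper_width: 17.1
```

Emit:
servo_tool([
  [0, 0, 0, 0.1, 0, 0, 0],
  [0, 0, 0, 0.1, 0, 0, 0],
  [0, 0, 0, 0, 0, 0, 0],
])

```text
clock: 17.6
position: [542.8, -30.3, 92.4]
ee_rot: [0.989, -0.145, 0.0, 0.0]
contact_force: [-9.6, 5.3, 14.2]
gripper_width: 17.1
```

Emit:
servo_tool([
  [0, 0, 0, 0.1, 0, 0, 0],
  [0, 0, 0, 0.1, 0, 0, 0],
  [0, 0, 0, 0, 0, 0, 0],
])

```text
clock: 17.9
position: [542.8, -30.3, 92.0]
ee_rot: [0.99, -0.144, 0.001, 0.0]
contact_force: [-15.4, 5.3, 22.2]
gripper_width: 17.3
```

Emit:
servo_tool([
  [0, 0, 0, -0.2, 0, 0, 0],
  [0, 0, 0, -0.2, 0, 0, 0],
  [0, 0, 0, 0, 0, 0, 0],
  [0, 0, 0, 0, 0, 0, 0],
])

```text
clock: 18.3
position: [542.9, -30.3, 92.9]
ee_rot: [0.989, -0.145, 0.0, -0.0]
contact_force: [-6.4, 3.8, 4.6]
gripper_width: 17.0
```

Emit:
servo_tool([
  [0, 0, 0, -0.1, 0, 0, 0],
  [0, 0, 0, -0.1, 0, 0, 0],
  [0, 0, 0, 0, 0, 0, 0],
])

```text
clock: 18.6
position: [542.8, -30.4, 93.8]
ee_rot: [0.989, -0.145, -0.0, 0.0]
contact_force: [-3.1, 2.5, -0.8]
gripper_width: 17.2
```

Emit:
servo_tool([
  [0, 0, 0, -0.1, 0, 0, 0],
  [0, 0, 0, -0.1, 0, 0, 0],
  [0, 0, 0, 0, 0, 0, 0],
])

```text
clock: 18.9
position: [542.7, -30.4, 94.8]
ee_rot: [0.989, -0.145, -0.0, 0.0]
contact_force: [-0.2, 1.5, -8.4]
gripper_width: 17.1
```

Emit:
servo_tool([
  [0, 0, 0, -0.1, 0, 0, 0],
  [0, 0, 0, -0.1, 0, 0, 0],
  [0, 0, 0, 0, 0, 0, 0],
  [0, 0, 0, 0, 0, 0, 0],
])

```text
clock: 19.3
position: [542.2, -30.3, 96.9]
ee_rot: [0.989, -0.145, -0.001, 0.0]
contact_force: [1.6, 1.9, -18.6]
gripper_width: 17.0
```

Emit:
servo_tool([
  [0, 0, 0, 0.1, 0, 0, 0],
  [0, 0, 0, 0.1, 0, 0, 0],
  [0, 0, 0, 0.1, 0, 0, 0],
  [0, 0, 0, 0, 0, 0, 0],
])

```text
clock: 19.7
position: [542.6, -30.4, 95.9]
ee_rot: [0.989, -0.145, 0.0, -0.0]
contact_force: [-3.8, 3.7, -7.8]
gripper_width: 17.2
```

Emit:
servo_tool([
  [0, 0, 0, 0.1, 0, 0, 0],
  [0, 0, 0, 0.1, 0, 0, 0],
  [0, 0, 0, 0, 0, 0, 0],
])

```text
clock: 20.0
position: [542.7, -30.3, 95.0]
ee_rot: [0.989, -0.145, 0.001, -0.0]
contact_force: [-6.5, 4.2, -1.5]
gripper_width: 17.3
```

Emit:
servo_tool([
  [0, 0, 0, 0.1, 0, 0, 0],
  [0, 0, 0, 0.1, 0, 0, 0],
  [0, 0, 0, 0, 0, 0, 0],
])

```text
clock: 20.3
position: [542.8, -30.3, 94.1]
ee_rot: [0.99, -0.145, 0.001, -0.0]
contact_force: [-9.2, 4.9, 5.0]
gripper_width: 16.9
```

Emit:
servo_tool([
  [0, 0, 0, 0.1, 0, 0, 0],
  [0, 0, 0, 0.1, 0, 0, 0],
  [0, 0, 0, 0, 0, 0, 0],
])

```text
clock: 20.6
position: [543.1, -30.4, 93.3]
ee_rot: [0.99, -0.144, 0.001, -0.0]
contact_force: [-12.4, 5.4, 10.6]
gripper_width: 16.8
```

Emit:
servo_tool([
  [0, 0, 0, 0.1, 0, 0, 0],
  [0, 0, 0, 0.1, 0, 0, 0],
  [0, 0, 0, 0, 0, 0, 0],
])

```text
clock: 20.9
position: [543.2, -30.3, 92.8]
ee_rot: [0.99, -0.144, 0.002, 0.0]
contact_force: [-15.8, 6.0, 18.9]
gripper_width: 17.2
```

Emit:
servo_tool([
  [0, 0, 0, -0.2, 0, 0, 0],
  [0, -0.1, 0, -0.1, 0, 0, 0],
  [0, 0, 0, 0, 0, 0, 0],
])

```text
clock: 21.2
position: [543.1, -30.3, 93.4]
ee_rot: [0.99, -0.144, 0.002, -0.0]
contact_force: [-7.3, 3.3, 3.7]
gripper_width: 17.2
```

Emit:
servo_tool([
  [0.5, 0, 0, 0, 0, 0, 0],
  [0.5, 0, 0, 0, 0, 0, 0],
  [0.5, 0, 0, 0, 0, 0, 0],
  [0.5, 0, 0, 0, 0, 0, 0],
  [0.5, 0, 0, 0, 0, 0, 0],
])

```text
clock: 21.7
position: [542.5, -30.1, 90.2]
ee_rot: [0.989, -0.145, 0.001, -0.0]
contact_force: [0.2, 0.9, -0.0]
gripper_width: 42.7
```

Emit:
servo_tool([
  [0.5, 0, 0, -0.5, 0, 0, 0],
  [0.5, 0, 0, -1.5, 0, 0, 0],
  [0.5, 0, 0, -2, 0, 0, 0],
  [0.5, 0, 0, -1, 0, 0, 0],
  [0.5, 0, 0, 0, 0, 0, 0],
])

```text
clock: 22.2
position: [543.0, -29.9, 141.5]
ee_rot: [0.989, -0.145, 0.002, -0.001]
contact_force: [-0.2, 1.3, -0.5]
gripper_width: 43.0
```

Run:
```python
from h import *
s=read_state();print(s["position"],s["contact_force"],s["gripper_width"])
q=np.array([585.5,-43,-.29,0]); 
a=cv2.resize(C["side"]["image"][185:285,300:400,::-1],None,fx=6,fy=6,interpolation=2)
cv2.imwrite("pics/g5.png",a)
```

```text
[541.5906181  -30.03346295 139.46352784] [ 0.06512448 -0.85614016  0.90126827] 42.60132261385076
```

View pics/g5.png

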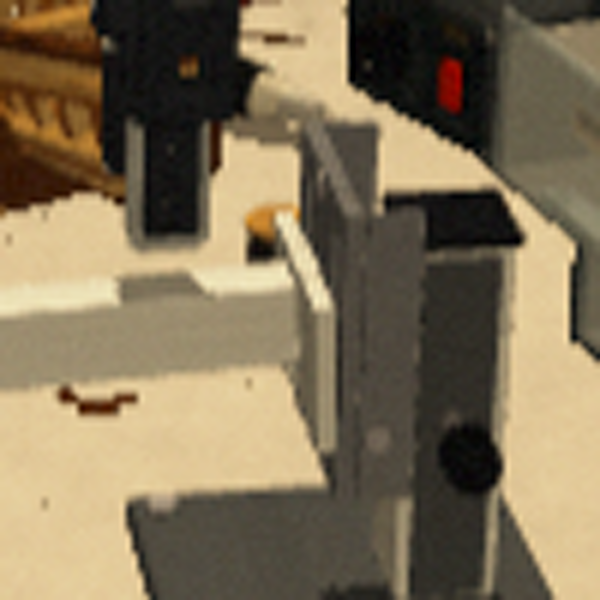

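The picture shows the plate (u 280–335) flat on the strip face and the gripper clear. Confirm seating with a light press by the shut fingertips near the plate.

Emit:
servo_tool([
  [0, 1, 0, 0, 0, 0, 0],
  [0, 1, 0, 0, 0, 0, 0],
  [0, 0, 0, 0, 0, 0, 0],
  [0, 0, 0, 0, 0, 0, 0],
  [0, 0, 0, 0, 0, 0, 0],
  [0, 0, 0, 0.5, 0, 0, 0],
  [0, 0, 0, 0.5, 0, 0, 0],
  [0, 0, 0, 0, 0, 0, 0],
])

```text
clock: 23.1
position: [560.3, -35.8, 128.8]
ee_rot: [0.989, -0.145, -0.001, 0.0]
contact_force: [0.4, -0.0, 0.4]
gripper_width: 0.3
```

Emit:
servo_tool([
  [0, 0, 0, 0.1, 0, 0, 0],
  [0, 0, 0, 0.1, 0, 0, 0],
  [0, 0, 0, 0.1, 0, 0, 0],
  [0, 0, 0, 0.1, 0, 0, 0],
  [0, 0, 0, 0, 0, 0, 0],
])

```text
clock: 23.6
position: [561.0, -35.8, 125.7]
ee_rot: [0.989, -0.145, -0.0, 0.0]
contact_force: [-0.2, -0.7, -0.8]
gripper_width: -0.1
```

Emit:
servo_tool([
  [0, 0, 0, 0.1, 0, 0, 0],
  [0, 0, 0, 0.1, 0, 0, 0],
  [0, 0, 0, 0, 0, 0, 0],
])

```text
clock: 23.9
position: [561.0, -35.8, 123.6]
ee_rot: [0.989, -0.145, -0.0, 0.0]
contact_force: [-0.4, 0.7, -0.4]
gripper_width: -0.5
```

Emit:
servo_tool([
  [0, 0, 0, 0.1, 0, 0, 0],
  [0, 0, 0, 0.1, 0, 0, 0],
  [0, 0, 0, 0, 0, 0, 0],
])

```text
clock: 24.2
position: [561.0, -35.8, 121.6]
ee_rot: [0.989, -0.145, -0.0, 0.0]
contact_force: [0.4, 0.7, 0.9]
gripper_width: 0.2
```

Emit:
servo_tool([
  [0, 0, 0, 0.1, 0, 0, 0],
  [0, 0, 0, 0.1, 0, 0, 0],
  [0, 0, 0, 0, 0, 0, 0],
])

```text
clock: 24.5
position: [561.2, -35.8, 121.0]
ee_rot: [0.99, -0.145, 0.0, 0.0]
contact_force: [-2.2, 1.0, 6.2]
gripper_width: -0.3
```

Emit:
servo_tool([
  [0, 0, 0, 0.1, 0, 0, 0],
  [0, 0, 0, 0.1, 0, 0, 0],
  [0, 0, 0, 0, 0, 0, 0],
])

```text
clock: 24.8
position: [561.1, -35.8, 120.6]
ee_rot: [0.99, -0.144, 0.0, 0.0]
contact_force: [-5.5, 2.9, 13.9]
gripper_width: -0.2
```

Emit:
servo_tool([
  [0, 0, 0, 0.1, 0, 0, 0],
  [0, 0, 0, 0.1, 0, 0, 0],
  [0, 0, 0, 0, 0, 0, 0],
])

```text
clock: 25.1
position: [561.1, -35.8, 120.3]
ee_rot: [0.99, -0.144, 0.001, 0.0]
contact_force: [-10.1, 2.5, 22.9]
gripper_width: 0.2
```

Emit:
servo_tool([
  [0, 0, 0, -0.5, 0, 0, 0],
  [0, 0, 0, -0.5, 0, 0, 0],
  [0, -1, 0, -1.5, 0, 0, 0],
  [0, -1.5, 0, -2.5, 0, 0, 0],
  [0, -1.5, 0, -2.5, 0, 0, 0],
  [0, -1, 0, -1.5, 0, 0, 0],
  [0, 0, 0, 0, 0, 0, 0],
  [0, 0, 0, 0, 0, 0, 0],
])

```text
clock: 25.9
position: [513.2, -21.4, 205.4]
ee_rot: [0.989, -0.145, -0.0, -0.0]
contact_force: [-0.2, 0.1, -0.4]
gripper_width: 0.3
```

Run:
```python
from h import *
s=read_state();print(s["clock"],s["position"],s["contact_force"])
i=C["side"]["image"][:,:,::-1]
a=cv2.resize(i[200:280,310:390],None,fx=6,fy=6,interpolation=2)
b=cv2.resize(i[190:370,230:400],(320,339));b=np.pad(b,((0,480-339),(0,0),(0,0)))
cv2.imwrite("pics/g6.png",np.hstack([a,b]))
```

```text
26.0 [513.00242073 -21.65492004 204.41581512] [-0.20156594  0.07654897 -0.22961773]
```

View pics/g6.png

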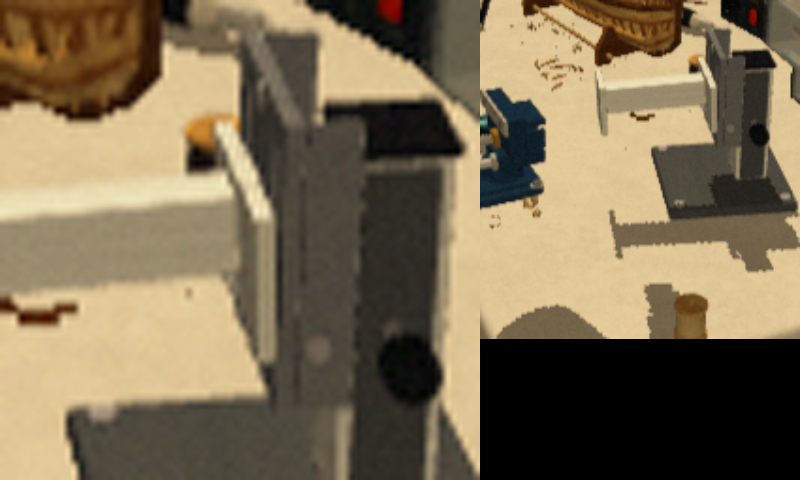

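The bracket hangs level on the strip (left crop: plate at u 215–275), clear of the gripper, and both spools are in place. Handing in.

```bash
python3 -c "
from bench import *
job_done()"
```

```text
the job is handed in; nothing more can be done
```

The bracket is hanging on the stand. Both claws are in the slots, it is pressed home on the slot bottoms, and the gripper has let go and backed clear. I handed it in at about 26 s.

- **Height:** I felt for the strip's top edge with the claw lips, which put the slot bottoms at about 99 mm. The camera had suggested 101 mm.
- **Seating:** I pressed it home to about 22 N. After letting go, I pressed again near the plate with the shut fingertips and met a firm stop at 23 N. That puts the arm's top at about 110.5 mm, which agrees with fully home.
- **Latch:** The plate wedged it back on the way down, then snapped in with a downward pull of about 6 N. An upward tug met about 19 N, so it is holding.
- **Flaw in the latch test:** During that tug the gripper rose about 3 mm. The neutral height had shifted by about 1 mm afterwards, so I take it the grip slipped on the arm. I pressed the bracket home again afterwards. I did not see the latch nose itself; the evidence is from forces only.
- **Other objects:** The last picture shows the bracket level, its plate on the strip, and the two spools still standing. The pot was not in that last crop; nothing moved near it after the grasp. All push forces stayed under about 30 N.

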